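# Blank off the vacuum port with a reducer and end cap

### The job

Close off the steel vacuum port on the bench for a leak test. First seat the flanged reducer face down on the port's centring spigot, then take the low knobbed blank cap from between or beside the taller nipples in the rack and seat it face down on the reducer's own small spigot; both must go fully home, flange flat on flange. Lower each part onto its seat rather than dropping it, and leave both nipples standing undisturbed in their pockets.

Things in the scene. Friction and masses are not known exactly. Their poses are not given: they have to be found in the camera images.
- port: Fixed steel port: round foot 110 mm wide, 12 mm high; 48 mm pillar; on top a 60 mm flange whose flat face is 50 mm above the bench. In its middle a low centring spigot, 40 mm in diameter, 8 mm high (top at 58 mm), upper edge bevelled 3 mm. A 14 mm outlet stub at 24 mm height points along +x, ending 44 mm from the axis. Origin: centre of the underside, z up.
- port_seat (a point): Centre of the port's flat upper flange face, 50 mm above the bench, at the foot of the spigot. The reducer's origin must come here.
- reducer: Loose aluminium reducer, about 0.25 kg, standing on the bench recess down. Flange 60 mm in diameter, 16 mm high with shoulder; above it a straight round hub, diameter 40 mm, from 16 to 50 mm height (grip there). Recess in the underside: 43 mm wide, 10 mm deep. On top a bevelled spigot, 24 mm in diameter, from 50 to 56 mm height. Origin: centre of the underside, z up; yaw does not matter.
- reducer_seat (a point): Centre of the hub's flat top face, 50 mm above the reducer's origin, at the foot of its small spigot. The cap's origin must come here.
- rack: Fixed grey plastic block, 66 x 170 x 14 mm (its own x, y, z), with three round pockets 44 mm wide and 6 mm deep in a row along its y axis, at y = -52, 0, +52 mm. They hold the cap and two nipples in any order, standing on pocket floors 8 mm above the bench. Origin: centre of the underside.
- cap: Loose aluminium blank cap, about 0.12 kg, recess down in a pocket of the rack. Flange 40 mm in diameter, 13 mm high with shoulder; then a round knob, diameter 22 mm, from 13 to 46 mm height (grip there). Recess in the underside: 27 mm wide, 8 mm deep. Origin: centre of the underside, z up. Along the row only 21 mm lie between knob and a nipple; across it (rack's x) both sides are free.
- nipple_a: Loose aluminium nipple, about 0.2 kg, 59 mm high: 26 mm tube with a 40 mm flange at each end and a dark bore on top. Stands in a pocket of the rack and stays there. Origin: centre of the underside.
- nipple_b: The same as nipple_a, in another pocket of the rack.
There are look-alikes about, which are no part of the job. What is shaped like the reducer but pink or turquoise is not meant.

How it is judged (in metres and radians):
On the way, in this order (a step that is already met when the one before it is completed fails the run):
1. the reducer sits fully home on the port (horizontal distance between reducer and port_seat below 0.003 m and z of reducer in the frame of port_seat between -0.002 and 0.002 m and angle between reducer's own z axis and vertical below 0.04 rad), for 0.2 s.
2. the cap sits fully home on the seated reducer (all of step 1 and horizontal distance between cap and reducer_seat below 0.003 m and z of cap in the frame of reducer_seat between -0.002 and 0.002 m and angle between cap's own z axis and vertical below 0.04 rad), for 0.2 s.
At the end, for the whole second after the job is handed in: The reducer sits upright and flat on the port (its underside within 2 mm of the port's face, centred within 3 mm, tilted less than 0.04 rad), the cap likewise on the reducer's top face; both are released and at rest; both nipples still stand in their pockets, within 15 mm of where they began (all of step 2 and linear speed of each of reducer, cap below 0.02 m/s and angle between each of nipple_a, nipple_b's own z axis and vertical below 0.15 rad and distance of each of nipple_a, nipple_b from where it was at the start of the episode below 0.015 m); the robot touches nothing.
It fails at once if the reducer is let go more than 12 mm above its seat on the port (horizontal distance between reducer and port_seat below 0.03 m and z of reducer in the frame of port_seat above 0.012 m and contact force between the fingers and reducer below 0.02 N).
It fails at once if the cap is let go more than 12 mm above its seat on the reducer (horizontal distance between cap and reducer_seat below 0.02 m and z of cap in the frame of reducer_seat above 0.012 m and contact force between the fingers and cap below 0.02 N).
It fails at once if a nipple in the rack is shifted by more than 15 mm or tipped by more than 0.3 rad (distance of any of nipple_a, nipple_b from where it was at the start of the episode above 0.015 m or angle between any of nipple_a, nipple_b's own z axis and vertical above 0.3 rad).
It also fails if it takes over 53 s, if anything falls off the work surface, if the arm or the gripper's body presses on something with over 40 N, if the wrist force passes 120 N, or if a joint passes its speed limit or range.

### The arm

A 7-joint arm with a two-finger parallel gripper is mounted at the origin on a cart in front of the work surface, level with it; the furniture and walls round the work are solid. World frame = base frame: x ahead of the robot, y to its left, z up, the work surface at z = 0. Lengths are in mm, angles in rad, forces in N, time in s.
With the tool pointing down it reaches from about 350 to 900 mm from the base axis. Payload 19.9 kg.
Tool frame: the origin (TCP) lies at the centre of the arm's flange, where the gripper is bolted on; the fingertips stand bot.tip_extent ahead of it and the grasp point (between the pads) lies 155 mm ahead of it (bot.tip_extent is the distance from the TCP to the fingertips, in mm); x points along the fingers, y is the direction in which the jaws open and shut, and the axes are right-handed (so a half turn about x gives the same grasp; the last joint's range is limited). The gripper opens to 85 mm and grips with 20 to 120 N. Pads are 22 mm wide; open, the fingers measure 114 mm over their backs; the gripper's body (76 mm by 85 mm) begins 54 mm behind the grasp point. The pads swing forward as they close: fully open they stand 13 mm farther back than shut.
Start: joints at [1.192, 0.417, -0.01, 1.614, 0.005, 1.111, -0.053], TCP at [206.548, -589.879, 404.66] pointing down, gripper open.
Joint ranges: [-2.81, 2.81], [-0.39, 2.02], [-1.27, 1.25], [0.06, 2.57], [-1.19, 4.33], [0.19, 2], [-2.82, 2.82]. Speed limits (rad/s): [1.89, 1.89, 2.39, 2.39, 3.01, 3.01, 3.01].

### API

Orientations are given as a rotation vector (axis times angle).
In Python, from plant import readout, read_camera, sign_off, bot gives the robot as it stands. The module is installed in compiled form; this text tells all that it offers.
- The arm moves only by the shell command python3 -m jog 'ROWS' [FORCE]. ROWS is JSON, one flat list of numbers, 5 for each row, row after row: the opening, from 0 (shut) to 1 (fully open), then the shift along the tool's x, y, z in cm, then the turn about the tool's x in degrees. A call has 1 to 12 rows; each row is the pose to reach, as a shift and turn from the pose measured when the call began, along the tool's axes at that moment; what a row does not reach only later rows make up. A row lasts 1/8 s, in which the tool goes at most 62.5 mm and 10.7 degrees, less where a joint would pass 70% of its speed; a pose out of reach is approached as far as the arm can. A call with a gripper value outside its range is refused whole. The fingers move at their own pace and stop on an object; FORCE is the grip in N (left out, the last holds). Time passes only in rows, so rows that repeat a pose let the fingers close. It gives the time, the measured TCP pose, the force and the opening at its end, in the units of the state.
- readout.sense(): the state, without advancing time (a new reading comes with each control period).
- read_camera(name): name is "scene" or "top"; returns a dict with "frame" (384x512x3 uint8, red, green, blue), "range_z" (384x512 float32, mm along the optical axis (not along the pixel's ray), 0 where there is no reading), "mtx" (3x3 intrinsics, pixels), "dist" ([k1, k2, p1, p2, k3] as OpenCV has them; the pictures are not rectified), "rvec" (rotation vector, rad) and "tvec" (3), from world to camera coordinates, as OpenCV has them. Camera axes: x right, y down, z forward; pixel columns grow to the right and rows downward; lengths in mm; the calibration is good to about 2 mm. A picture is of the moment at which its call begins.
- sign_off(): hands the job in, once; it reports no verdict.
The state is a dict: "time_s": time; "joints": joint angles; "qd": joint speeds; "joint_torque": joint torques, N m; "eef_pos": TCP position; "ee_rot": TCP orientation; "force": force on the tool from outside, world axes, zero at the start; "moment": the same for the moment, N m; "width": finger opening in mm.
Only numpy, scipy, OpenCV 4.12 (cv2) and the standard library are available. Lean on these libraries where they do the work, as an engineer would, in place of code of your own. Each camera call takes 0.05 s, during which the arm holds its last target. There are 200 camera calls.

## Working session

There is one attempt and no reset: what is moved stays moved. The work goes in short steps, Python scripts to look and compute and a shell command to move; the robot and the scene stay as the last step left them, time stands still between calls to the robot, and variables do not carry over. Pictures are saved under pics/ and viewed, about 8 in all and at most 12, crops included, and the job is handed in when it is done.

```bash
mkdir -p pics; cat > h.py <<'E'
import numpy as np,cv2,pickle
from plant import readout,read_camera,bot
def grab(n):
    c=read_camera(n); cv2.imwrite(f'pics/raw_{n}.png',c['frame'][...,::-1]); pickle.dump(c,open(f'{n}.pkl','wb')); return c
def load(n): return pickle.load(open(f'{n}.pkl','rb'))
def pts(c):
    h,w=c['range_z'].shape
    u,v=np.meshgrid(np.arange(w),np.arange(h))
    n=cv2.undistortPoints(np.stack([u,v],-1).reshape(-1,1,2).astype(float),c['mtx'],c['dist']).reshape(h,w,2)
    z=c['range_z'][...,None]; P=np.concatenate([n*z,z],-1)
    R=cv2.Rodrigues(np.array(c['rvec'],float))[0]
    W=(P-np.array(c['tvec']).ravel())@R
    W[c['range_z']==0]=np.nan
    return W
def ray(c,uv,zp):
    n=cv2.undistortPoints(np.array(uv,float).reshape(-1,1,2),c['mtx'],c['dist']).reshape(-1,2)
    R=cv2.Rodrigues(np.array(c['rvec'],float))[0]; o=-R.T@np.array(c['tvec']).ravel()
    d=np.c_[n,np.ones(len(n))]@R
    return o+d*((zp-o[2])/d[:,2])[:,None]
E
python3 - <<'E'
from h import *
a=grab('scene');b=grab('top')
im=np.vstack([a['frame'],b['frame']])[...,::-1]
cv2.imwrite('pics/1.png',cv2.resize(a['frame'][...,::-1],(768,576),interpolation=cv2.INTER_CUBIC))
cv2.imwrite('pics/2.png',cv2.resize(b['frame'][...,::-1],(768,576),interpolation=cv2.INTER_CUBIC))
for c in(a,b):
    R=cv2.Rodrigues(np.array(c['rvec'],float))[0];print(-R.T@np.array(c['tvec']).ravel(),R[2])
s=readout.sense();print(s,bot.tip_extent)
print(cv2.Rodrigues(np.array(s['ee_rot']))[0])
E
```

```text
[ 52.81447327 759.17688655 899.98232654] [ 0.35099421 -0.65917582 -0.6650491 ]
[ 225.11977614  -58.36562883 1261.92300119] [ 0.20875335  0.00325409 -0.97796291]
{'time_s': 0.1, 'joints': array([ 1.19250478,  0.41789241, -0.01030803,  1.61414703,  0.0046858 ,
        1.11070926, -0.05296844]), 'qd': array([-0.0001253 , -0.00233939, -0.00041175, -0.0019434 ,  0.00165859,
       -0.00053353, -0.00135598]), 'joint_torque': array([ 1.29873508e-03, -8.65824294e+01,  6.80926088e-01, -4.35634947e+01,
        1.93288276e-02,  5.02704075e-03,  9.78296885e-05]), 'eef_pos': array([ 206.50150658, -589.75477808,  404.1224532 ]), 'ee_rot': array([ 2.03893032,  0.34785492, -2.03947045]), 'force': array([ 1.00083657, -0.47306191, -0.08985553]), 'moment': array([ 0.04737925, -0.00936249,  0.02220079]), 'width': 85.7258657092472} 173.4
[[-4.42069418e-04  3.30496185e-01 -9.43807224e-01]
 [ 1.04217517e-03 -9.43806652e-01 -3.30496473e-01]
 [-9.99999359e-01 -1.12971483e-03  7.27931406e-05]]
```

View pics/1.png

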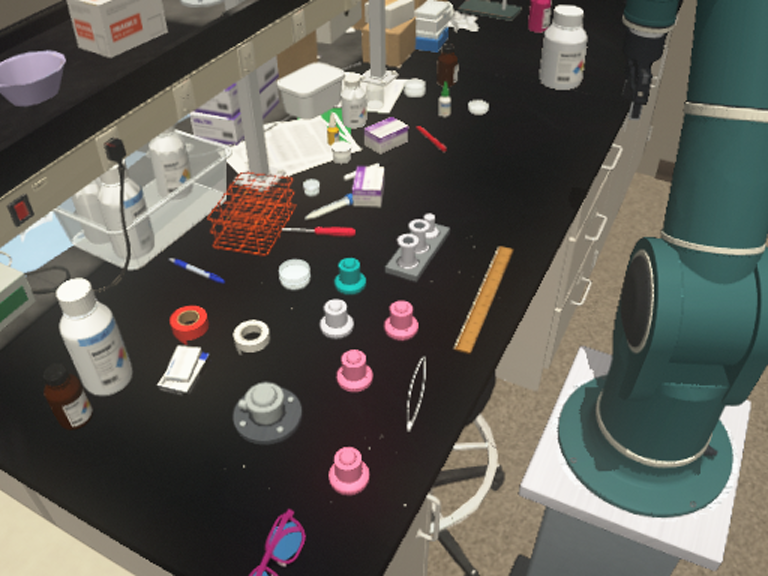

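View pics/2.png

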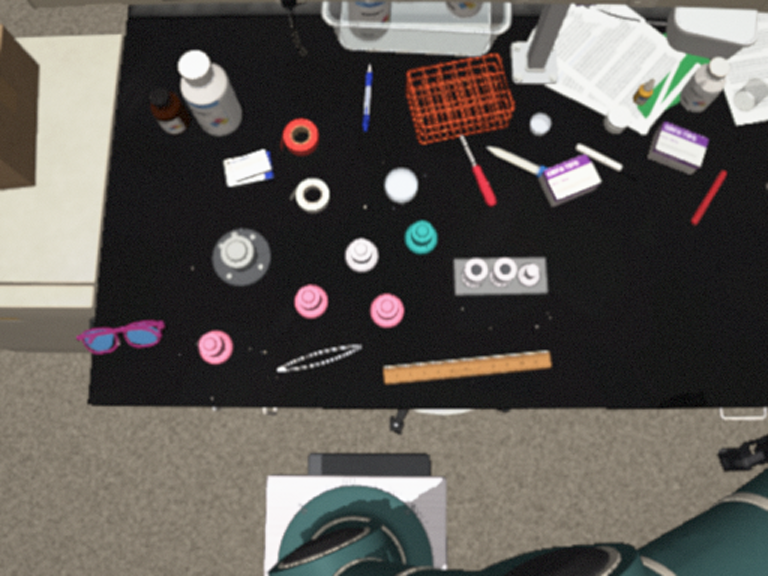

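Picture 1 (scene) and 2 (top), in 768x576 coordinates:

- **Reducer candidates:** white/silver at scene (336,318), top (361,254). Pink ones at top (311,300), (387,310) and (215,347), and a turquoise one at (421,237). The description points to the silver one.
- **Port:** top (238,250). The grey part on the dark foot.
- **Rack:** top (500,275). The pieces at (475,270) and (504,270) have dark bores, so they are nipples. The one at (529,272) looks like the cap. I'll check that in a crop.

```bash
python3 - <<'E'
from h import *
from scipy.optimize import least_squares
a=load('scene');b=load('top')
k=[]
for c,(x,y) in((a,(224,212)),(a,(278,160)),(b,(240,169)),(b,(333,182))):
    k.append(cv2.resize(c['frame'][y-30:y+30,x-40:x+40,::-1],(400,300),interpolation=cv2.INTER_CUBIC))
cv2.imwrite('pics/3.png',np.vstack([np.hstack(k[:2]),np.hstack(k[2:])]))
def fit(P,r):
    f=lambda p:np.hypot(P[:,0]-p[0],P[:,1]-p[1])-r
    return least_squares(f,P[:,:2].mean(0),loss='soft_l1',f_scale=1).x
A={}
for n,c in(('scene',a),('top',b)): A[n]=pts(c)
obj={'red':(361,254),'port':(238,250),'cap':(529,272),'nipA':(475,270),'nipB':(504,270),'p1':(311,300),'p2':(387,310),'p3':(215,347),'turq':(421,237),'redtape':(300,136),'whtape':(312,194),'dish':(400,185)}
bands={'red':(22,46,20),'port':(14,36,24),'cap':(26,50,11)}
for o,(u,v) in obj.items():
    p=A['top'][int(v/1.5),int(u/1.5)];print(o,p.round(0))
    c0=p[:2]
    for n in A:
        Q=A[n].reshape(-1,3);Q=Q[np.isfinite(Q[:,0])]
        Q=Q[np.hypot(*(Q[:,:2]-c0).T)<(26 if o in('cap','nipA','nipB') else 60)]
        if o in bands:
            lo,hi,r=bands[o];S=Q[(Q[:,2]>lo)&(Q[:,2]<hi)&(np.hypot(*(Q[:,:2]-c0).T)<r+14)]
            if len(S)>5: print('  ',n,'side',len(S),fit(S,r).round(1))
        print('  ',n,'zmax',np.percentile(Q[:,2],[1,50,99]).round(1),len(Q))
E
```

```text
red [544.  -7.  52.]
   scene side 102 [553.1  -6.5]
   scene zmax [-2.4  3.  58.4] 1154
   top side 43 [554.9  -6.9]
   top zmax [-6.4  0.2 56.5] 1376
port [551. 216.  58.]
   scene side 186 [550. 221.]
   scene zmax [-1.2 14.3 60.7] 1566
   top side 34 [552.5 210.3]
   top zmax [-5.8 11.5 59.5] 1331
cap [ 511. -310.   53.]
   scene side 24 [ 515.  -314.9]
   scene zmax [12.4 23.  59. ] 131
   top side 28 [ 516.1 -318.8]
   top zmax [ 4.  17.3 60.7] 257
nipA [ 510. -210.   69.]
   scene zmax [11.5 39.4 72.8] 305
   top zmax [ 5.1 62.5 71. ] 330
nipB [ 510. -264.   68.]
   scene zmax [12.1 53.7 72.8] 238
   top zmax [ 4.8 61.5 70.9] 337
p1 [457.  80.  56.]
   scene zmax [-2.7  2.7 57.7] 1371
   top zmax [-6.7  0.1 55.7] 1421
p2 [442. -56.  55.]
   scene zmax [-2.3  3.2 57.8] 1164
   top zmax [-6.7  0.1 55.7] 1434
p3 [374. 248.  54.]
   scene zmax [-2.8  2.4 58.1] 1914
   top zmax [-6.8 -0.2 56.3] 1457
turq [ 576. -116.   48.]
   scene zmax [-1.9  3.5 58.3] 958
   top zmax [-6.8  0.1 56.5] 1352
redtape [800. 117.  -2.]
   scene zmax [-2.5  3.3 29.5] 1019
   top zmax [-7.4  0.1 27.7] 1179
whtape [677.  89.   0.]
   scene zmax [-2.5  2.3 23.6] 1134
   top zmax [-7.  -0.6 21.1] 1268
dish [684. -78.  31.]
   scene zmax [-2.4  3.5 35.4] 921
   top zmax [-7.   0.  32.6] 1264
```

View pics/3.png

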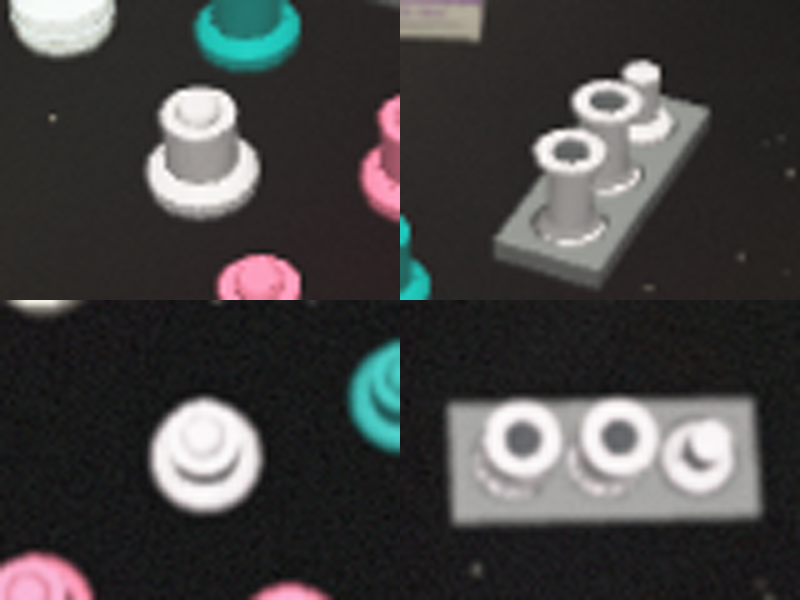

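Picture 3: the close crop confirms the choices. The reducer is the silver flanged part (top crop about (205,455), raw (240,169)). The rack holds two dark-bored nipples, and the low solid-knob cap is in the end pocket on the -y side (crop (700,445), raw about (353,181)).

Next I'll refine the positions by casting contours onto planes.

```bash
cat >> h.py <<'E'
from scipy.optimize import least_squares
def circ(P,r):
    f=lambda p:np.hypot(P[:,0]-p[0],P[:,1]-p[1])-r
    s=least_squares(f,P[:,:2].mean(0),loss='cauchy',f_scale=.7);return s.x.round(1),round(float(np.median(abs(f(s.x)))),2)
def blob(c,uv,lo,hi=256,sat=60,win=45):
    "outer contour of the grey blob that holds or is nearest to pixel uv"
    hsv=cv2.cvtColor(c['frame'],cv2.COLOR_RGB2HSV);m=((hsv[...,2]>=lo)&(hsv[...,2]<hi)&(hsv[...,1]<sat)).astype(np.uint8)
    w=np.zeros_like(m);w[max(0,uv[1]-win):uv[1]+win,max(0,uv[0]-win):uv[0]+win]=1
    cs=cv2.findContours(m*w,cv2.RETR_LIST,cv2.CHAIN_APPROX_NONE)[0]
    return [x.reshape(-1,2) for x in cs if len(x)>12]
E
python3 - <<'E'
from h import *
a=load('scene');b=load('top')
def px(c,p):
    return cv2.projectPoints(np.array([p],float),np.array(c['rvec'],float),np.array(c['tvec'],float),c['mtx'],c['dist'])[0].ravel().round().astype(int)
for n,c in(('scene',a),('top',b)):
    print(n)
    for o,p,z,r,lo in(('port',(551,216,50),50,30,110),('portfoot',(551,216,12),12,55,45),('red',(554,-7,10),10,30,120),('redtop',(554,-7,50),50,20,120),('cap',(515,-317,18),18,20,180),('captop',(515,-317,54),54,11,180)):
        u=px(c,p)
        print(o,'v',c['frame'][u[1],u[0]], [(len(k),)+circ(ray(c,k,z),r) for k in blob(c,u,lo,win=40) if cv2.pointPolygonTest(k.astype(np.float32),tuple(map(float,u)),True)>-15])
    for q in((510,-210,67),(510,-264,67)):
        u=px(c,q);hsv=c['frame'].max(2);m=(hsv<140).astype(np.uint8);w=np.zeros_like(m);cv2.circle(w,tuple(map(int,u)),8,1,-1)
        ys,xs=np.nonzero(m*w);print('bore',ray(c,[[xs.mean(),ys.mean()]],66)[0].round(1),len(xs))
    u=px(c,(510,-264,14));k=[k for k in blob(c,u,70,win=60)]
    k=max(k,key=len);R=ray(c,k,14)[:,:2];print('rack',cv2.minAreaRect(R.astype(np.float32)))
E
```

```text
scene
port v [206 209 196] [(82, array([548.8, 221.1]), 1.18)]
portfoot v [201 205 192] [(130, array([545.9, 223.6]), 1.84)]
red v [159 153 151] [(70, array([551.6,  -3.4]), 1.8)]
redtop v [245 241 239] [(70, array([538.9,  15.7]), 18.11)]
cap v [157 154 151] [(18, array([ 513.7, -262.1]), 0.39), (20, array([ 532.4, -268.4]), 4.99), (31, array([ 539.9, -270.4]), 0.54), (22, array([ 497.1, -314.1]), 4.89), (19, array([ 546.9, -333.3]), 5.14), (44, array([ 540.5, -327.3]), 1.76)]
captop v [242 240 238] [(22, array([ 487.2, -266.8]), 2.56), (19, array([ 519.9, -282.9]), 2.22), (44, array([ 520.5, -292.8]), 11.34)]
bore [ 516.9 -212.6   66. ] 59
bore [ 519.3 -271.9   66. ] 46
rack ((521.4270629882812, -274.80401611328125), (89.99266052246094, 215.30442810058594), 1.354540228843689)
top
port v [223 222 217] [(79, array([551.6, 219.7]), 3.0)]
portfoot v [210 210 203] [(113, array([548.9, 218.5]), 0.56)]
red v [225 220 221] [(61, array([553.2,  -6.8]), 0.57)]
redtop v [251 248 249] [(61, array([536.3, -16.8]), 10.45)]
cap v [170 162 165] [(18, array([ 499.8, -307.1]), 3.41), (22, array([ 516.9, -278.7]), 5.12), (81, array([ 520.9, -294.7]), 13.42)]
captop v [250 247 248] [(18, array([ 508. , -310.8]), 0.82), (22, array([ 516.6, -267.7]), 0.48), (81, array([ 508.6, -299.7]), 18.08)]
bore [ 512.1 -214.    66. ] 28
bore [ 511.2 -264.    66. ] 32
rack ((513.4489135742188, -265.6488952636719), (71.47419738769531, 175.0689239501953), 0.23542235791683197)
```

```bash
python3 -m jog '[1,2,-4,-4.8,-7, 1,4,-8,-9.5,-14, 1,6,-12,-14.3,-21, 1,8,-16,-19,-28, 1,10,-20,-23.8,-35, 1,10,-24,-28.6,-42, 1,10,-28,-33.4,-50, 1,10,-32,-38.1,-58, 1,10,-36,-42.9,-66, 1,10,-40,-47.6,-70.7, 1,10,-43.55,-51.96,-70.7, 1,10,-43.55,-51.96,-70.7]' 60
cat >> h.py <<'E'
def go(x,y,z):
    s=readout.sense();R=cv2.Rodrigues(np.array(s['ee_rot']))[0]
    print('tcp',np.round(s['eef_pos'],1),'Rx',R[:,0].round(4),'Ry',R[:,1].round(4),'t',s['time_s'],'F',np.round(s['force'],1),'w',round(s['width'],1))
    print('cm',(R.T@(np.array([x,y,z])-s['eef_pos'])/10).round(2),'yaw err deg (turn)',round(float(np.degrees(np.arctan2(R[1,1],R[0,1]))),2),'q7',s['joints'][6].round(2))
E
python3 -c "
from h import *
go(553,-7,191)"
```

```text
time_s: 1.6
eef_pos: [554.1, -2.6, 304.4]
ee_rot: [1.207, 1.214, -1.204]
force: [-1.0, -1.5, -0.2]
width: 85.3
tcp [554.1  -2.6 304.4] Rx [-1.0e-04  3.1e-03 -1.0e+00] Ry [ 1.0e+00  5.6e-03 -1.0e-04] t 1.6 F [-1.  -1.5 -0.2] w 85.3
cm [11.34 -0.11  0.48] yaw err deg (turn) 0.32 q7 -0.27
```

```bash
python3 -m jog '[1,3,-0.1,0.45,0, 1,7,-0.1,0.45,0, 1,10,-0.1,0.45,0, 1,11.3,-0.1,0.45,0, 1,11.3,-0.1,0.45,0]'
python3 - <<'E'
from h import *
go(553,-7,191)
b=grab('top');a=grab('scene')
im=np.hstack([cv2.resize(b['frame'][115:215,180:300,::-1],(400,334)),cv2.resize(a['frame'][160:260,170:290,::-1],(400,334))])
cv2.imwrite('pics/4.png',im)
E
```

```text
time_s: 2.22
eef_pos: [553.0, -7.0, 191.2]
ee_rot: [1.207, 1.215, -1.205]
force: [0.6, -0.3, 0.3]
width: 85.5
tcp [553.   -7.  191.2] Rx [-0.001  0.003 -1.   ] Ry [ 1.      0.0053 -0.001 ] t 2.225 F [ 0.6 -0.3  0.3] w 85.5
cm [0.02 0.   0.  ] yaw err deg (turn) 0.31 q7 -0.35
```

View pics/4.png

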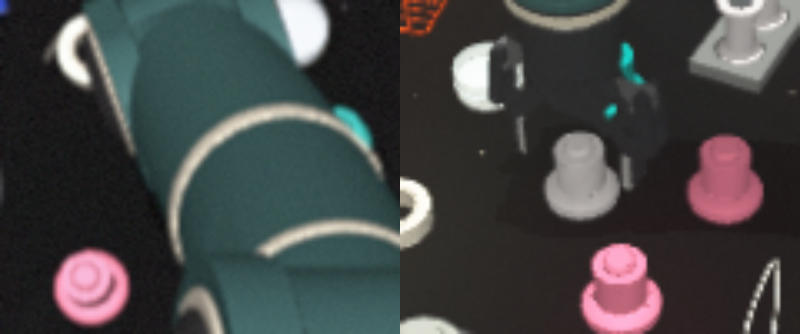

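Picture 4: in the scene view (right half) the fingers straddle the silver reducer, hub at about (580,165), with the tips above the flange. The arm blocks the top view. I'll close and lift.

```bash
python3 -m jog '[0,0,0,0,0, 0,0,0,0,0, 0,0,0,0,0, 0,0,0,0,0, 0,0,0,0,0, 0,0,0,0,0]' 60
python3 -m jog '[0,-2,0,0,0, 0,-4,0,0,0, 0,-7,0,0,0, 0,-10,0,0,0, 0,-10,0,0,0]'
python3 - <<'E'
from h import *
go(549,219,301)
b=grab('top');a=grab('scene')
im=np.hstack([cv2.resize(b['frame'][115:215,180:300,::-1],(400,334)),cv2.resize(a['frame'][110:260,150:330,::-1],(400,334))])
cv2.imwrite('pics/5.png',im)
E
```

```text
time_s: 3.08
eef_pos: [553.5, -6.9, 193.0]
ee_rot: [1.208, 1.212, -1.203]
force: [-3.9, -0.6, 12.5]
width: 37.8
time_s: 3.7
eef_pos: [553.9, -7.1, 296.0]
ee_rot: [1.21, 1.209, -1.2]
force: [-0.3, -1.2, -4.4]
width: 37.6
tcp [553.9  -7.1 296. ] Rx [ 0.0061  0.002  -1.    ] Ry [1.     0.0053 0.0061] t 3.7 F [-0.3 -1.2 -4.4] w 37.6
cm [ -0.45  -0.37 -22.61] yaw err deg (turn) 0.3 q7 -0.27
```

View pics/5.png

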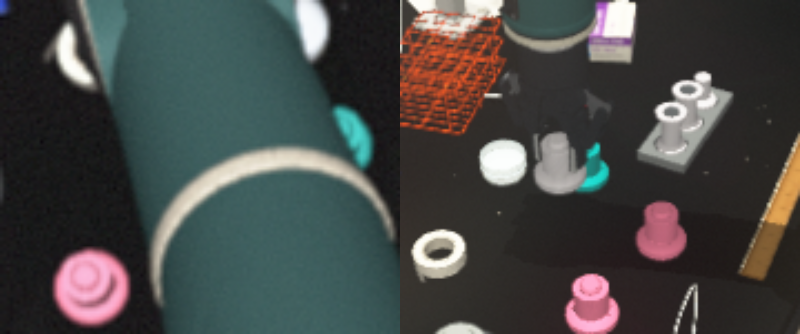

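Picture 5: the reducer is gripped and lifted upright, at about (557,165) in the right half. The fingers touched the flange shoulder while closing, so the bottom sits 193 mm below the TCP. I'll move it over the port.

```bash
python3 -m jog '[0,0,-0.1,-4,0, 0,0,-0.2,-8,0, 0,0,-0.3,-12,0, 0,0,-0.4,-16,0, 0,0,-0.4,-20,0, 0,0.5,-0.4,-22.6,0, 0,1.5,-0.4,-22.6,0, 0,1.5,-0.4,-22.6,0]'
python3 - <<'E'
from h import *
go(549,219,265)
b=grab('top');a=grab('scene')
im=np.hstack([cv2.resize(b['frame'][115:215,100:220,::-1],(400,334)),cv2.resize(a['frame'][190:310,110:254,::-1],(400,334),interpolation=cv2.INTER_CUBIC)])
cv2.imwrite('pics/6.png',im)
E
```

```text
time_s: 4.8
eef_pos: [547.7, 218.0, 277.2]
ee_rot: [1.206, 1.213, -1.205]
force: [-0.1, 0.3, -3.4]
width: 37.9
tcp [547.7 218.  277.2] Rx [-6.e-04  1.e-03 -1.e+00] Ry [ 1.0e+00  4.9e-03 -6.0e-04] t 4.8 F [-0.1  0.3 -3.4] w 37.9
cm [ 1.22  0.13 -0.1 ] yaw err deg (turn) 0.28 q7 -0.7
```

View pics/6.png

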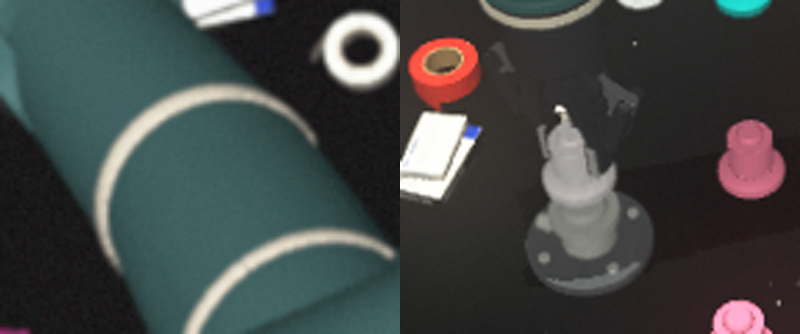

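Picture 6: the reducer hangs over the port. In the right half its flange is at about (578,180) and the port foot at (590,245). I'll measure the offset between the two in the same scene view.

```bash
cat >> h.py <<'E'
def side(c,c0,lo,hi,r,rw=8):
    "circle fit to depth points of a vertical cylinder of radius r"
    W=pts(c).reshape(-1,3);W=W[np.isfinite(W[:,0])]
    W=W[(W[:,2]>lo)&(W[:,2]<hi)]
    for _ in range(4):
        d=np.hypot(W[:,0]-c0[0],W[:,1]-c0[1]);S=W[abs(d-r)<rw]
        f=lambda p:np.hypot(S[:,0]-p[0],S[:,1]-p[1])-r
        s=least_squares(f,c0,loss='soft_l1',f_scale=.7);c0=s.x
    J=np.linalg.inv(s.jac.T@s.jac)
    return c0.round(1),len(S),'rms',round(float(np.sqrt(np.mean(f(c0)**2))),2),'sd',np.sqrt(np.diag(J)).round(2)
E
python3 - <<'E'
from h import *
import glob
a=load('scene')
print('flange',side(a,(548,218),85,94,30)); print('flange wide',side(a,(548,218),83,98,30))
print('hub',side(a,(548,218),102,132,20))
print('pillar',side(a,(549,219),14,36,24)); print('portfl',side(a,(549,219),40,49,30)); print('foot rim',side(a,(549,219),2,10,55))
f=a['frame'];cv2.imwrite('pics/crop.png',f[190:310,110:254])
W=pts(a);m=np.hypot(W[...,0]-548,W[...,1]-218)<75
hs,_=np.histogram(W[...,2][m],bins=np.arange(-6,150,4));print(hs)
E
```

```text
flange (array([548.6, 218.7]), 59, 'rms', 1.15, 'sd', array([0.34, 0.3 ]))
flange wide (array([548.6, 218.3]), 119, 'rms', 1.72, 'sd', array([0.23, 0.26]))
hub (array([548.1, 219.7]), 180, 'rms', 2.99, 'sd', array([0.26, 0.17]))
pillar (array([549.2, 219.7]), 133, 'rms', 3.02, 'sd', array([0.28, 0.25]))
portfl (array([549.3, 218.4]), 59, 'rms', 2.44, 'sd', array([0.34, 0.3 ]))
foot rim (array([549.5, 220.5]), 185, 'rms', 3.6, 'sd', array([0.24, 0.22]))
[ 36 628 318  70 509 266  31  24  27  28   7   9  20  65 114  56  36   0
   0   0   0   0   4  26  29  60  93  32  14  26  37  25  31  34  39  88
  57  47]
```

```bash
python3 -m jog '[0,0.8,0.08,-0.08,0, 0,1.6,0.08,-0.08,0, 0,2.1,0.08,-0.08,0, 0,2.4,0.08,-0.08,0, 0,2.7,0.08,-0.08,0, 0,3.0,0.08,-0.08,0, 0,3.0,0.08,-0.08,0]'
python3 -c "
from h import *
go(548.5,218.8,243)"
```

```text
time_s: 5.78
eef_pos: [548.9, 218.6, 248.3]
ee_rot: [1.208, 1.211, -1.205]
force: [-0.3, 0.1, -2.7]
width: 37.6
tcp [548.9 218.6 248.3] Rx [ 0.001   0.0015 -1.    ] Ry [1.     0.0041 0.001 ] t 5.775 F [-0.3  0.1 -2.7] w 37.6
cm [ 0.53 -0.04 -0.02] yaw err deg (turn) 0.23 q7 -0.72
```

```bash
python3 -m jog '[0,0.15,0,0,0, 0,0.3,0,0,0, 0,0.45,0,0,0, 0,0.55,0,0,0, 0,0.65,0,0,0, 0,0.65,0,0,0]'
python3 - <<'E'
from h import *
go(548.5,218.8,243)
a=grab('scene')
print('flange',side(a,(548,218),52,63,30));print('hub',side(a,(548,218),70,98,20));print('portfl',side(a,(549,219),41,49,30))
cv2.imwrite('pics/7.png',cv2.resize(a['frame'][190:310,110:254,::-1],(480,400),interpolation=cv2.INTER_CUBIC))
E
```

```text
time_s: 6.52
eef_pos: [548.9, 218.7, 243.0]
ee_rot: [1.208, 1.211, -1.205]
force: [-10.4, -6.1, 23.2]
width: 37.7
tcp [548.9 218.7 243. ] Rx [ 1.5e-03  9.0e-04 -1.0e+00] Ry [1.     0.0041 0.0015] t 6.525 F [-10.4  -6.1  23.2] w 37.7
cm [-0.   -0.04 -0.01] yaw err deg (turn) 0.23 q7 -0.73
flange (array([549.3, 218.1]), 106, 'rms', 1.99, 'sd', array([0.25, 0.23]))
hub (array([547.8, 220.4]), 147, 'rms', 2.82, 'sd', array([0.37, 0.21]))
portfl (array([549.6, 219.2]), 52, 'rms', 1.05, 'sd', array([0.32, 0.32]))
```

View pics/7.png

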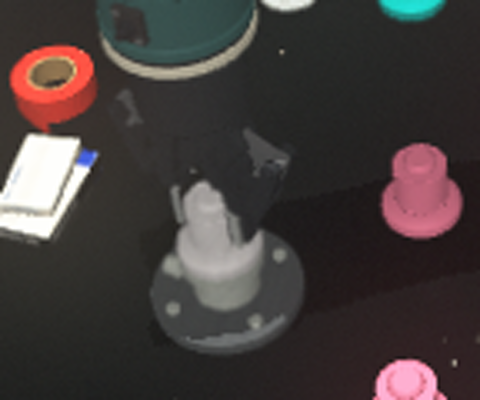

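Picture 7: the reducer flange sits on the port flange, at about (220,260). The upward force appeared at TCP z=243, exactly the predicted seat height. I'll release, rise and inspect.

```bash
python3 -m jog '[0.3,-0.05,0,0,0, 0.6,-0.05,0,0,0, 0.9,-0.05,0,0,0, 0.9,-0.05,0,0,0, 0.9,-1.5,0,0,0, 0.9,-4,0,0,0, 0.9,-8,0,0,0, 0.9,-11,0,2,0, 0.9,-11,0,7,0, 0.9,-11,0,13,0, 0.9,-11,0,19,0, 0.9,-11,0,25,0]'
python3 - <<'E'
from h import *
go(514,-317,300)
a=grab('scene');b=grab('top')
print('flange',side(a,(548,218),52,63,30));print('hub',side(a,(548,218),70,98,20));print('pillar',side(a,(549,219),14,36,24));print('portfl',side(a,(549,219),41,49,30))
W=pts(a);d=np.hypot(W[...,0]-549,W[...,1]-219)
for n,c in(('scene',a),('top',b)):
    W=pts(c);d=np.hypot(W[...,0]-549,W[...,1]-219);S=W[(d<17)&(W[...,2]>90)];print(n,'top pts',len(S),np.percentile(S[:,2],[5,25,50,75,95]).round(1) if len(S) else '')
cv2.imwrite('pics/8.png',np.hstack([cv2.resize(b['frame'][120:220,100:220,::-1],(400,334),interpolation=cv2.INTER_CUBIC),cv2.resize(a['frame'][220:310,130:238,::-1],(400,334),interpolation=cv2.INTER_CUBIC)]))
E
```

```text
time_s: 8.07
eef_pos: [549.5, -33.2, 354.0]
ee_rot: [1.208, 1.21, -1.204]
force: [1.2, 0.4, -0.9]
width: 76.8
tcp [549.5 -33.2 354. ] Rx [ 2.7e-03  7.0e-04 -1.0e+00] Ry [1.     0.0043 0.0028] t 8.075 F [ 1.2  0.4 -0.9] w 76.8
cm [ 5.37 -3.68 28.37] yaw err deg (turn) 0.25 q7 -0.17
flange (array([549.9, 218.5]), 117, 'rms', 2.46, 'sd', array([0.27, 0.26]))
hub (array([549.7, 220.2]), 155, 'rms', 1.36, 'sd', array([0.18, 0.17]))
pillar (array([550. , 220.6]), 141, 'rms', 2.87, 'sd', array([0.26, 0.26]))
portfl (array([549.6, 218.9]), 52, 'rms', 0.97, 'sd', array([0.37, 0.3 ]))
scene top pts 131 [ 99.3 101.1 103.5 106.3 108.3]
top top pts 123 [ 95.5  98.1 100.7 104.  107.1]
```

View pics/8.png

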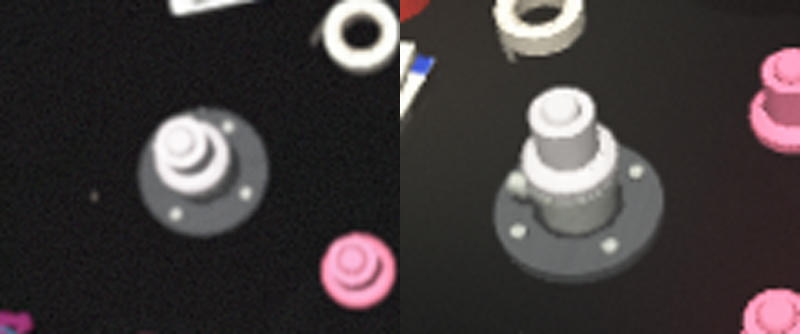

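Picture 8: the reducer sits flush and coaxial on the port (right half (570,160), left half (188,155)). Hub, flange and pillar fits agree within about 1 mm. Next is the cap.

```bash
python3 -m jog '[0.9,1,-0.8,5,0, 0.9,2,-1.5,10,0, 0.9,3,-2.2,15,0, 0.9,4,-3,20,0, 0.9,5,-3.68,25,0, 0.9,5.4,-3.68,28.37,0.3, 0.9,5.4,-3.68,28.37,0.3, 0.9,5.4,-3.68,28.37,0.3]'
python3 - <<'E'
from h import *
go(514,-317,204)
E
```

```text
time_s: 9.18
eef_pos: [511.9, -320.9, 300.5]
ee_rot: [1.216, 1.202, -1.215]
force: [-0.2, 0.5, -0.3]
width: 76.9
tcp [ 511.9 -320.9  300.5] Rx [ 0.0024 -0.0013 -1.    ] Ry [ 1.     -0.0088  0.0024] t 9.175 F [-0.2  0.5 -0.3] w 76.9
cm [ 9.65  0.19 -0.41] yaw err deg (turn) -0.51 q7 0.31
```

```bash
python3 -m jog '[0.9,2,0.2,-0.4,0, 0.9,4.5,0.2,-0.4,0, 0.9,7,0.2,-0.4,0, 0.9,8.8,0.2,-0.4,0, 0.9,9.6,0.2,-0.4,0, 0.9,9.6,0.2,-0.4,0]'
python3 - <<'E'
from h import *
go(514,-317,204)
a=grab('scene');b=grab('top')
cv2.imwrite('pics/9.png',np.hstack([cv2.resize(b['frame'][140:220,290:386,::-1],(400,334),interpolation=cv2.INTER_CUBIC),cv2.resize(a['frame'][120:200,235:331,::-1],(400,334),interpolation=cv2.INTER_CUBIC)]))
E
```

```text
time_s: 9.93
eef_pos: [514.3, -316.8, 204.3]
ee_rot: [1.216, 1.203, -1.214]
force: [-0.4, 0.3, -0.6]
width: 76.8
tcp [ 514.3 -316.8  204.3] Rx [ 2.1e-03 -9.0e-04 -1.0e+00] Ry [ 1.     -0.0085  0.0021] t 9.925 F [-0.4  0.3 -0.6] w 76.8
cm [ 0.03 -0.03  0.02] yaw err deg (turn) -0.48 q7 0.26
```

View pics/9.png

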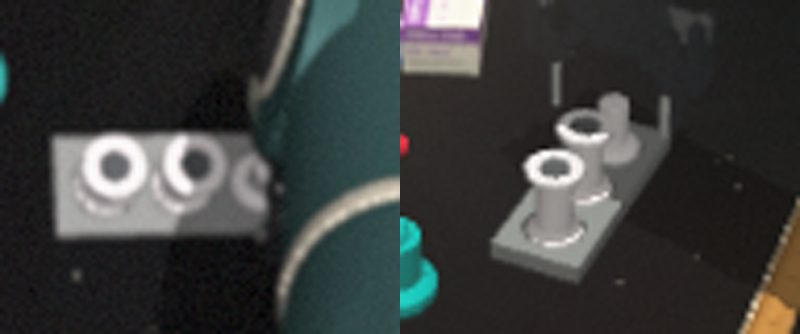

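Picture 9: in the right half the pads (at (557,85) and (664,115)) straddle the cap knob at (614,110) across the rack, clear of the nipples. I'll close and lift gently.

```bash
python3 -m jog '[0,0,0,0,0, 0,0,0,0,0, 0,0,0,0,0, 0,0,0,0,0, 0,0,0,0,0, 0,0,0,0,0, 0,0,0,0,0]' 50
python3 -m jog '[0,-0.5,0,0,0, 0,-1.5,0,0,0, 0,-4,0,0,0, 0,-8,0,0,0, 0,-12,0,0,0, 0,-16,0,0,0, 0,-16,0,0,0]'
python3 - <<'E'
from h import *
go(549.5,219.5,320)
a=grab('scene');b=grab('top')
cv2.imwrite('pics/10.png',np.hstack([cv2.resize(b['frame'][140:220,290:386,::-1],(400,334),interpolation=cv2.INTER_CUBIC),cv2.resize(a['frame'][70:200,220:376,::-1],(400,334),interpolation=cv2.INTER_CUBIC)]))
E
```

```text
time_s: 10.9
eef_pos: [514.5, -317.1, 205.5]
ee_rot: [1.216, 1.201, -1.214]
force: [-0.3, 0.8, 5.5]
width: 19.2
time_s: 11.78
eef_pos: [514.5, -316.9, 369.2]
ee_rot: [1.216, 1.195, -1.212]
force: [-0.6, -0.9, -1.4]
width: 19.2
tcp [ 514.5 -316.9  369.2] Rx [ 0.008 -0.005 -1.   ] Ry [ 0.9999 -0.0087  0.008 ] t 11.775 F [-0.6 -0.9 -1.4] w 19.2
cm [  4.68   3.   -53.69] yaw err deg (turn) -0.5 q7 0.34
```

View pics/10.png

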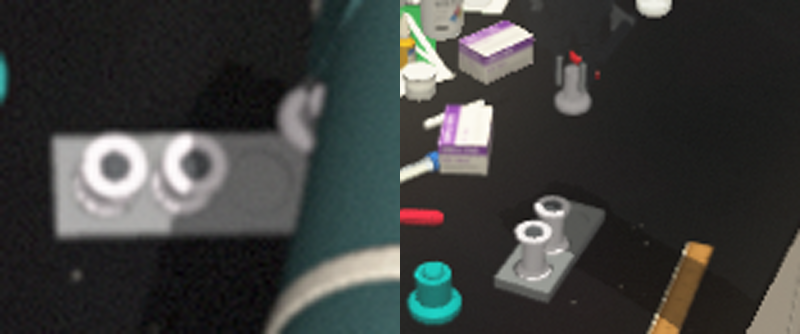

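Picture 10: the cap hangs upright in the jaws (right half (573,95)). Both nipples are still standing and the third pocket is empty. I'll carry it to the port.

```bash
python3 -m jog '[0,0,0.3,-4.8,0, 0,0,0.6,-9.6,0, 0,0,0.9,-14.4,0, 0,0,1.2,-19.2,0, 0,0,1.5,-24,0, 0,0,1.8,-28.8,0, 0,0,2.1,-33.6,0, 0,0,2.4,-38.4,0, 0,0,2.7,-43.2,0, 0,0,3,-48,0, 0,0.8,3,-53.6,0, 0,2,3,-53.6,0]'
python3 -c "
from h import *
go(549.5,219.5,325)"
```

```text
time_s: 13.38
eef_pos: [547.2, 223.4, 343.4]
ee_rot: [1.212, 1.206, -1.21]
force: [-0.6, -0.6, -0.9]
width: 19.4
tcp [547.2 223.4 343.4] Rx [ 2.1e-03 -4.0e-04 -1.0e+00] Ry [ 1.     -0.0026  0.0021] t 13.375 F [-0.6 -0.6 -0.9] w 19.4
cm [1.84 0.23 0.39] yaw err deg (turn) -0.15 q7 -0.69
```

```bash
python3 -m jog '[0,0.9,0.23,0.39,0, 0,1.8,0.23,0.39,0, 0,1.8,0.23,0.39,0]'
python3 - <<'E'
from h import *
go(549.5,219.5,298)
L=[]
for _ in range(3):
    a=grab('scene')
    z=readout.sense()['eef_pos'][2]-197.5
    L.append([side(a,(548,219),z+1,z+11,20,6)[0],side(a,(548,219),z+18,z+32,11,6)[0],side(a,(549,219),70,97,20,6)[0],side(a,(549,219),52,63,30,6)[0]])
print('cap fl, cap knob, red hub, red flange');print(np.array(L).tolist())
cv2.imwrite('pics/11.png',cv2.resize(a['frame'][190:300,120:252,::-1],(528,440),interpolation=cv2.INTER_CUBIC))
E
```

```text
time_s: 13.75
eef_pos: [549.6, 218.4, 324.6]
ee_rot: [1.212, 1.206, -1.212]
force: [0.2, 0.6, -1.1]
width: 19.1
tcp [549.6 218.4 324.6] Rx [ 8.0e-04 -1.1e-03 -1.0e+00] Ry [ 1.e+00 -4.e-03  8.e-04] t 13.75 F [ 0.2  0.6 -1.1] w 19.1
cm [ 2.66 -0.01 -0.11] yaw err deg (turn) -0.23 q7 -0.69
cap fl, cap knob, red hub, red flange
[[[550.6, 219.2], [547.5, 219.8], [549.7, 220.2], [549.8, 218.4]], [[551.8, 220.0], [550.8, 220.4], [549.7, 220.3], [549.5, 218.6]], [[551.3, 219.7], [550.1, 220.4], [549.7, 220.3], [549.4, 218.3]]]
```

View pics/11.png

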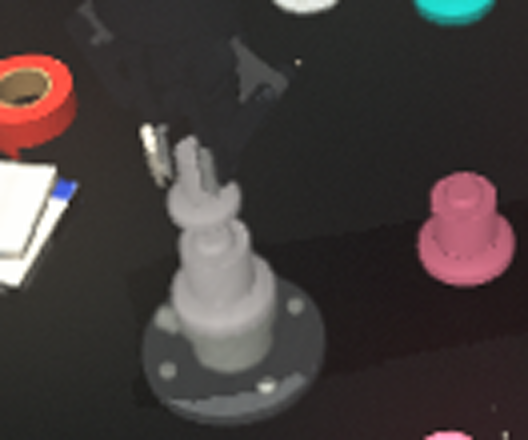

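Picture 11: the cap flange at (205,205) hangs above the reducer spigot at (214,235), perhaps slightly to the left (+x). I'll check the lateral offset from the silhouettes.

```bash
python3 - <<'E'
from h import *
a=load('scene');W=pts(a)
near=np.hypot(W[...,0]-550,W[...,1]-219.5)<34
z=readout.sense()['eef_pos'][2]-197.5;print(z)
R=cv2.Rodrigues(np.array(a['rvec'],float))[0]
lat=R[0].copy();lat[2]=0;lat/=np.linalg.norm(lat);print('right=',lat.round(2))
# silhouette half-widths: per row, midpoint of the blob, cast on the vertical plane through the axis normal to view
def mid(lo,hi):
    o=[]
    m=near&(W[...,2]>lo)&(W[...,2]<hi)
    for v in np.unique(np.nonzero(m)[0]):
        u=np.nonzero(m[v])[0]; uu=(u[0]+u[-1])/2
        n=cv2.undistortPoints(np.array([[[uu,v]]],float),a['mtx'],a['dist']).ravel()
        d=R.T@np.array([n[0],n[1],1]);c=-R.T@np.array(a['tvec']).ravel()
        nn=np.array([-lat[1],lat[0],0]);P=np.array([549.7,219.5,0]);t=nn@(P-c)/(nn@d);q=c+t*d
        o.append((v,len(u),round(q[2],1),round(float(lat@(q-P)),2)))
    return o
print('cap fl',mid(z-2,z+14));print('hub',mid(68,98));print('flange',mid(50,64));print('pillar',mid(14,36))
E
```

```text
128.27513914844525
right= [-0.89 -0.46  0.  ]
cap fl [(np.int64(235), 3, np.float64(148.6), 2.1), (np.int64(236), 4, np.float64(145.4), 0.57), (np.int64(237), 6, np.float64(142.3), 0.15), (np.int64(238), 6, np.float64(139.1), -0.28), (np.int64(239), 8, np.float64(135.8), -0.71), (np.int64(240), 11, np.float64(132.6), -1.15), (np.int64(241), 15, np.float64(129.4), -1.58), (np.int64(242), 16, np.float64(126.1), -2.02), (np.int64(243), 17, np.float64(122.8), -3.58), (np.int64(244), 16, np.float64(119.5), -2.9), (np.int64(245), 15, np.float64(116.3), -4.47), (np.int64(246), 12, np.float64(112.9), -6.05), (np.int64(247), 8, np.float64(109.6), -6.5)]
hub [(np.int64(251), 1, np.float64(96.0), 20.05), (np.int64(252), 3, np.float64(92.6), 17.37), (np.int64(253), 2, np.float64(89.2), 14.69), (np.int64(254), 3, np.float64(85.8), 1.71), (np.int64(255), 6, np.float64(82.4), -1.03), (np.int64(256), 8, np.float64(78.9), -1.49), (np.int64(257), 14, np.float64(75.4), -0.79), (np.int64(258), 17, np.float64(71.9), -0.09), (np.int64(259), 19, np.float64(68.4), 0.61), (np.int64(260), 17, np.float64(64.9)
[... 1496 characters left out ...]
(28.7), -0.98), (np.int64(271), 3, np.float64(25.0), -0.26), (np.int64(272), 7, np.float64(21.2), -0.74), (np.int64(273), 4, np.float64(17.5), -4.79), (np.int64(274), 4, np.float64(13.7), -2.89), (np.int64(275), 10, np.float64(9.9), -0.97), (np.int64(276), 13, np.float64(6.1), -5.06), (np.int64(277), 23, np.float64(2.3), -1.94), (np.int64(278), 19, np.float64(-1.5), -6.05), (np.int64(279), 20, np.float64(-5.4), -5.33), (np.int64(280), 17, np.float64(-9.3), -5.83), (np.int64(281), 15, np.float64(-13.2), -2.68), (np.int64(282), 11, np.float64(-17.1), -6.83), (np.int64(283), 7, np.float64(-21.0), -9.78), (np.int64(284), 4, np.float64(-25.0), -7.84), (np.int64(285), 1, np.float64(-29.0), -14.5)]
```

```bash
python3 -m jog '[0,0.8,-0.1,0,0, 0,1.5,-0.1,0,0, 0,1.9,-0.1,0,0, 0,2.05,-0.1,0,0, 0,2.2,-0.1,0,0, 0,2.35,-0.1,0,0, 0,2.35,-0.1,0,0]'
python3 -c "
from h import *
go(548.6,218.4,297.5)"
```

```text
time_s: 14.78
eef_pos: [548.8, 219.1, 302.3]
ee_rot: [1.213, 1.205, -1.21]
force: [0.6, 0.2, -1.4]
width: 19.1
tcp [548.8 219.1 302.3] Rx [ 2.6e-03 -4.0e-04 -1.0e+00] Ry [ 1.     -0.0033  0.0026] t 14.775 F [ 0.6  0.2 -1.4] w 19.1
cm [ 0.48 -0.02  0.07] yaw err deg (turn) -0.19 q7 -0.71
```

```bash
python3 -m jog '[0,0.15,0,0.03,0, 0,0.3,0,0.03,0, 0,0.42,0,0.03,0, 0,0.52,0,0.03,0, 0,0.6,0,0.03,0, 0,0.6,0,0.03,0]'
python3 -c "
from h import *
go(548.6,218.4,297.5)"
```

```text
time_s: 15.52
eef_pos: [548.8, 219.0, 297.4]
ee_rot: [1.213, 1.205, -1.209]
force: [-6.8, -3.2, 17.9]
width: 18.9
tcp [548.8 219.  297.4] Rx [ 3.5e-03 -5.0e-04 -1.0e+00] Ry [ 1.     -0.0033  0.0035] t 15.525 F [-6.8 -3.2 17.9] w 18.9
cm [-0.01 -0.02  0.06] yaw err deg (turn) -0.19 q7 -0.71
```

The contact force rose at exactly the expected seat height (297.4 measured, 297.5 predicted). I'll release, withdraw and check.

```bash
python3 -m jog '[0.3,-0.05,0,0,0, 0.6,-0.05,0,0,0, 0.9,-0.05,0,0,0, 0.9,-0.05,0,0,0, 0.9,-1.5,0,0,0, 0.9,-4,0,0,0, 0.9,-8,0,0,0, 0.9,-10,0,2,0, 0.9,-10,0,7,0, 0.9,-10,0,13,0, 0.9,-10,0,19,0, 0.9,-10,0,19,0]'
python3 - <<'E'
from h import *
go(514,-317,300)
a=grab('scene');b=grab('top')
for n,c in(('scene',a),('top',b)):
    print(n,'knob',side(c,(549,219),116,142,11,5)[0],'capfl',side(c,(549,219),101,110,20,5)[0],'hub',side(c,(549,219),70,97,20,5)[0],'redfl',side(c,(549,219),52,63,30,5)[0])
    W=pts(c);S=W[np.hypot(W[...,0]-549,W[...,1]-219)<12];print(' top z',np.nanpercentile(S[:,2],[80,90,97]).round(1))
    for q in((512,-213),(512,-264)):
        S=W[np.hypot(W[...,0]-q[0],W[...,1]-q[1])<26];print(' nip z',np.nanpercentile(S[:,2],99).round(1),'centre of top',np.nanmedian(S[S[:,2]>60],0).round(1))
cv2.imwrite('pics/12.png',np.hstack([cv2.resize(b['frame'][120:220,100:220,::-1],(240,200),interpolation=cv2.INTER_CUBIC),cv2.resize(a['frame'][195:295,130:250,::-1],(480,400),interpolation=cv2.INTER_CUBIC)[:200*2]]) if 0 else np.hstack([cv2.resize(x[...,::-1],(390,400),interpolation=cv2.INTER_CUBIC) for x in (a['frame'][200:300,130:228],b['frame'][110:210,110:208])]))
E
```

```text
time_s: 17.02
eef_pos: [547.9, 24.3, 398.4]
ee_rot: [1.217, 1.2, -1.215]
force: [-0.3, 0.7, -0.2]
width: 76.8
tcp [547.9  24.3 398.4] Rx [ 0.004  -0.0022 -1.    ] Ry [ 0.9999 -0.0102  0.004 ] t 17.025 F [-0.3  0.7 -0.2] w 76.8
cm [ 9.9  -3.08 34.14] yaw err deg (turn) -0.58 q7 -0.28
scene knob [550.  220.4] capfl [550.1 220.3] hub [549.9 220.4] redfl [549.5 218.6]
 top z [146.7 147.6 148.4]
 nip z 72.1 centre of top [ 510.6 -209.1   68.8]
 nip z 72.2 centre of top [ 512.3 -262.4   68.7]
top knob [549.6 219.8] capfl [549.  221.3] hub [549.  219.2] redfl [551.8 220.4]
 top z [144.9 145.9 147.4]
 nip z 70.6 centre of top [ 513.2 -213.8   66.5]
 nip z 71.0 centre of top [ 514.  -266.7   66. ]
```

View pics/12.png

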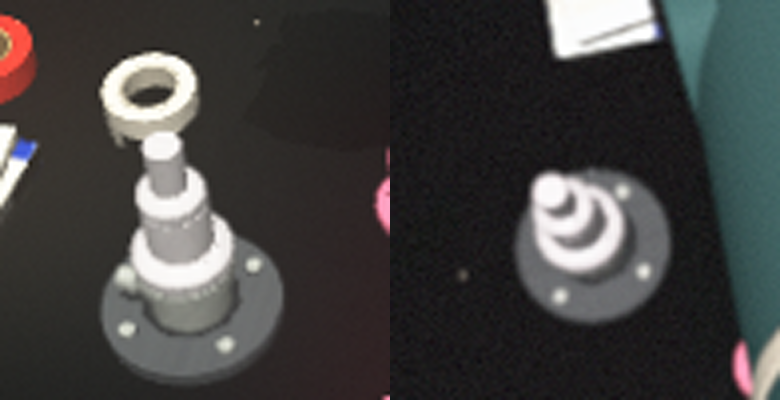

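Picture 12: the cap (left half (170,185)), reducer (182,245) and port form a straight coaxial stack with no gap. The top is at about 146 mm, as expected for full seating. The nipples are undisturbed and the robot is clear.

```bash
python3 -c "
from plant import sign_off
print(sign_off())"
```

```text
the job is handed in; nothing more can be done
None
```

The port is closed off and the job is handed in, at about 17 s of the 53 s allowed. The silver reducer is on the port spigot, and the knobbed cap from the rack's -y end pocket is on the reducer. Each part was lowered onto its seat and released only after contact.

**Checks that agreed**
- **Seat heights:** contact force came at the predicted TCP height both times: 243.0 mm for the reducer (23 N) and 297.4 mm against 297.5 mm for the cap (18 N).
- **Centring:** the final scene-view fits put the cap and reducer hub within about 0.3 mm of each other. After placing, the reducer was within about 1 mm of the port.
- **Top of the stack:** it reads 145–148 mm, where full seating gives 146 mm. The last picture shows a straight stack with no visible gap.
- **Nipples:** both stand in their pockets, with no shift seen beyond measurement noise (a few mm). The gripper was about 200 mm clear of the stack at hand-in.

**Checks that disagreed or were weak**
- The top and scene cameras differ by about 2 mm in height. Their flange fits, which have few points, differ by up to about 2.5 mm sideways.
- The silhouette check of the cap's sideways offset was too noisy to rely on, so I used the depth fits and the gripper's centring.
- On the reducer the fingertips touched the flange shoulder while closing (12.5 N); the cap grasp read 5.5 N.

The hand-in reported no verdict.

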